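Vent the aspirator's trap bottle and set its suction valve a quarter turn open

ROBOT

A 6-joint arm with a two-finger parallel gripper is mounted at the origin on a cart in front of the work surface, level with it; the furniture and walls round the work are solid. World frame = base frame: x ahead of the robot, y to its left, z up, the work surface at z = 0. Lengths are in m, angles in degrees, forces in N, time in s.
With the tool pointing down it reaches from about 0.3 to 0.75 m from the base axis. Payload 8.5 kg.
Tool frame: the origin (TCP) lies midway between the tips of the shut fingers; the grasp point (between the pads) lies 19 mm behind it; z points along the fingers, y is the line along which they close (so a half turn about z gives the same grasp; the last joint's range is limited). The gripper opens to 85 mm and grips with 20 to 120 N. Pads are 22 mm wide; open, the fingers measure 114 mm over their backs; the gripper's body (76 mm by 85 mm) begins 54 mm behind the grasp point. The pads swing forward as they close: fully open they stand 13 mm farther back than shut.
Start: joints at [50.861, 21.807, 74.336, -0, 83.858, -12.336], TCP at [0.248, 0.491, 0.231] pointing down, gripper open.
Joint ranges: [-178.18, 178.18], [-50.72, 133.34], [12.68, 142.11], [-81.47, 261.47], [9.98, 163.14], [-165.26, 165.26]. Speed limits (degrees/s): [136.94, 136.94, 180, 180, 180, 180].

INTERFACE

Orientations are given as a 3x3 rotation matrix whose columns are the frame's x, y, z axes.
In Python, from rig import monitor, optics, close_job, models gives the robot as it stands.
- The arm moves only by the tool step_arm, never from a script. Its arguments are lists of equal length, an entry for each row: "fingers": the closure, from -1 (fully open) to 1 (shut); "travel": the shift along the tool's x, y, z scaled (see below), a list of three; "twist": the turn about the tool's z scaled (see below). In form: {"fingers": [fingers, ...], "travel": [[tx, ty, tz], ...], "twist": [twist, ...]}. A call has 1 to 10 rows; each row shifts and turns the commanded pose from where the row before left it, along the tool's axes as they then stand; what a row does not reach is not made up. The controller multiplies each number of a shift by 100 mm and each number of a turn by pi rad. A row lasts 1/8 s, in which the tool goes at most 62.5 mm and 10.7 degrees, less where a joint would pass 70% of its speed; a pose out of reach is approached as far as the arm can. A call with a number of a shift or a turn outside -1 to 1 is refused whole. A call with a gripper value outside its range is refused whole. The fingers move at their own pace and stop on an object; "force" is the grip in N (left out, the last holds). Time passes only in rows, so rows that do not move let the fingers close. It gives the time, the measured TCP pose, the force, the opening and the grip force at its end, in the units of the state.
- monitor.observe(): the state, without advancing time (a new reading comes with each control period).
- optics.get_image(name): name is "scene" or "top"; returns (picture, depth): 420x560x3 uint8, blue, green, red; 420x560 float32, m along the optical axis (not along the pixel's ray), 0 where there is no reading.
- optics.get_calibration(name): a dict with "vertical_fov" (degrees; the focal length in pixels is half the picture's height over the tangent of half this angle, whatever the lens; pixels are square), "cx", "cy" (the principal point, pixels), "world_from_camera" (4x4, takes a point from camera to world coordinates). Camera axes: x right, y up, looking along -z (the intrinsics and any distortion apply to the point x, -y, -z); pixel columns grow to the right and rows downward; lengths in m; the calibration is good to about 2 mm. A picture is of the moment at which its call begins. get_calibration takes no time and is no camera call.
- close_job(): hands the job in; it is judged then, once.
Trained networks look in the newest picture that a camera, given by its name, has taken for a name from the list of things; names that differ only in an ending like _2 or _b are one class to them, and where a whole thing is asked for, a point or a joint stands for the part that bears it (a point fixed in the world has none). Each returns a list of dicts, best first, with "confidence" (0 to 1); they miss things now and then, are a little off and sometimes report something else, mostly with a low value. They report only what shows in the picture. A call takes as long as a camera call.
- models.trace(camera, query): "mask" (420x560 bool, what is visible of it) and "point" ([column, row] in pixels, amid what is visible of it).
- models.landmark_of(camera, query): "point" ([column, row] in pixels: a listed point, or the origin of a listed thing).
The state is a dict: "time_s": time; "q": joint angles; "qvel": joint speeds; "joint_efforts": joint torques, N m; "position": TCP position; "tool_rot": TCP orientation; "ft_force": force on the tool from outside, world axes, zero at the start; "wrist_torque": the same for the moment, N m; "grip_width": finger opening in m; "gripper_force": force on a finger pad.
Only numpy, scipy, OpenCV 4.12 (cv2) and the standard library are available. Lean on these libraries where they do the work, as an engineer would, in place of code of your own. Each camera call takes 0.05 s, during which the arm holds its last target. There are 200 camera calls.

TASK

Reset the suction of the bench aspirator: first vent its trap bottle by pressing the sprung cap on top of the bottle right down and letting it come back up. Then turn the flat thumbscrew on top of the valve clockwise (seen from above) until it just seats, without forcing it, back it off a quarter turn, and finish with the gripper still holding the thumbscrew there, so that a colleague can tighten the lock ring under it. Do not disturb the things lying around it.

Things in the scene. Friction and masses are not known exactly. Their poses are not given: they have to be found in the camera images.
- aspirator: bench aspirator, fixed: white base plate 122 x 250 mm (its x, y), top 12 mm high; glass trap bottle (68 mm wide, black lid) at y=+68 mm; brass valve block on a post at y=-68 mm, round gauge on its front (-x); a straight steel pipe along y joins them at 142 mm height. Origin: centre of the underside; x away from the robot, y from valve to bottle, z up. Turned by up to 0.25 rad
- vent_cap (a joint): travel of the sprung vent cap, m: 0 up, 0.006 fully pressed down (straight down); the spring takes 2.4 N to start and 6 N to reach the bottom, and pushes the cap back up when let go
- vent_top (a point): centre of the top of the vent cap: white plastic cap 26 mm in diameter, 13 mm high, with a small spout to the front, on the bottle's head; top 172 mm above the worktop with the cap up; nothing else stands higher within 100 mm of it
- screw_turn (a joint): valve screw angle, rad: grows as it opens (anticlockwise from above); 0 touches the seat, thumbscrew in line with the pipe; 1.571 is a quarter turn open, square to the pipe. Found between 2.0 and 3.0. Turns stiffly (0.04 N m), stays where left, rises 2 mm a turn. It stops at 0; turned on, the soft seat winds up with it (seat_yield)
- thumbscrew: spade-shaped steel thumb grip: flat upright plate 9 mm thick (its x), 44 mm wide (its y), 25 mm tall, rounded ears, turning with the screw. Origin: on the screw axis at the plate's lower edge, 191 mm above the worktop; z up; at screw angle 0 its y is the aspirator's y. Below lies a steel lock ring 26 mm across, top 174 mm above the worktop; free space all round above that
- screw_grip (a point): centre of the thumb grip's plate, on the screw's axis, 13.5 mm above the body's origin: the point to grip; same axes as the thumbscrew
- bench_timer: small square bench timer, 66 x 66 x 19 mm, lying loose beside the bottle end; origin at its underside; leave it alone
- marker_pen: marker pen, 13 x 137 x 14 mm, lying loose beside the valve end; origin at its underside; leave it alone
- conical_tube_1: capped conical tube, 21 x 116 x 21 mm, lying loose near the notebook on the right; leave it alone
- seat_yield (a joint): how far the soft valve seat is wound up by a screw turned on past first touch, rad: 0 at rest, negative when forced, 0.5 rad for each N m, springing back; -0.3 or less damages it. The thumbscrew's direction is the sum of this and screw_turn

How it is judged (in metres and radians):
On the way, in this order (a step that is already met when the one before it is completed fails the run):
1. the vent cap is pressed down (at least 4.5 of its 6 mm) (value of joint vent_cap above 0.0045 m), for 0.1 s.
2. the vent cap has come back up (value of joint vent_cap below 0.001 m), for 0.1 s.
3. the thumbscrew is turned in until the screw touches its seat (value of joint screw_turn below 0.06 rad), for 0.2 s.
At the end, for the whole second after the job is handed in: the valve screw stands a quarter turn open from its seat (1.57 rad, within 0.25 rad either way) and at rest, the gripper's fingers still hold the thumbscrew (more than 2 N), and the vent cap is up (value of joint screw_turn between 1.32 and 1.82 rad and velocity of joint screw_turn between -0.05 and 0.05 rad/s and contact force between the fingers and thumbscrew above 2 N and value of joint vent_cap below 0.001 m); the arm keeps its last pose, push and grip.
It fails at once if the screw is forced into its seat (0.3 rad past first touch, 0.6 N m) (value of joint seat_yield below -0.3 rad).
It fails at once if one of the loose things around the aspirator is moved more than 25 mm (distance of any of bench_timer, marker_pen, conical_tube_1 from where it was at the start of the episode above 0.025 m).
It also fails if it takes over 72 s, if anything falls off the work surface, if the arm or the gripper's body presses on something with over 40 N, if the wrist force passes 120 N, or if a joint passes its speed limit or range.

## Working session

There is one attempt and no reset: what is moved stays moved. The work goes in short steps, Python scripts to look and compute and a tool call to move; the robot and the scene stay as the last step left them, time stands still between calls to the robot, and variables do not carry over. Pictures are saved under pics/ and viewed, at most 10 in all, crops included, and the job is handed in when it is done.

Besides the shell and the picture viewer there is one more tool, called after "Call:" as name(argument=value, ...), one argument or row to a line, values as JSON. step_arm: Moves the arm, as the interface text tells. Its arguments: {"type":"object","properties":{"fingers":{"type":"array","items":{"type":"number"}},"travel":{"type":"array","items":{"type":"array","items":{"type":"number"}}},"twist":{"type":"array","items":{"type":"number"}},"force":{"type":"number"}},"required":["fingers","travel","twist"]}

```bash
mkdir -p pics
cat > h.py <<'E'
import numpy as np, cv2
from rig import monitor, optics, close_job, models
def cal(n):
    c=optics.get_calibration(n); f=210/np.tan(np.radians(c["vertical_fov"])/2)
    return c,f,np.array(c["world_from_camera"])
def ray(n,p):
    c,f,T=cal(n); d=np.array([(p[0]-c["cx"])/f,-(p[1]-c["cy"])/f,-1.]); return T[:3,3],T[:3,:3]@d
def at_z(n,p,z):
    o,d=ray(n,p); return o+d*(z-o[2])/d[2]
def cloud(n,depth):
    c,f,T=cal(n); v,u=np.mgrid[:420,:560]
    P=np.stack([(u-c["cx"])/f*depth,-(v-c["cy"])/f*depth,-depth],-1)
    return P@T[:3,:3].T+T[:3,3]
E
python3 - <<'E'
from h import *
print({k:v for k,v in optics.get_calibration("scene").items()},optics.get_calibration("top"))
for n in("scene","top"):
    im,d=optics.get_image(n); cv2.imwrite(f"pics/{n}0.png",im); P=cloud(n,d)
    for q in("vent_top","screw_grip","thumbscrew","aspirator"):
        r=models.landmark_of(n,q)
        for x in r[:2]:
            p=np.round(x["point"]).astype(int); print(n,q,x["confidence"],np.round(x["point"],1),P[np.clip(p[1],0,419),np.clip(p[0],0,559)].round(4))
print(monitor.observe())
E
```

```text
{'vertical_fov': 56.68364048428818, 'cx': 284.4418593755982, 'cy': 210.59983375994722, 'world_from_camera': array([[ 0.46618712,  0.6645571 , -0.58398068, -0.01249216],
       [-0.88453086,  0.33776101, -0.32174937, -0.12317945],
       [-0.01657493,  0.66654435,  0.74528109,  0.77684705],
       [ 0.        ,  0.        ,  0.        ,  1.        ]])} {'vertical_fov': 48.3618089827994, 'cx': 284.97281851945155, 'cy': 211.79787265644688, 'world_from_camera': array([[-0.08922871,  0.97458306, -0.20548988,  0.20484635],
       [-0.99599954, -0.08631149,  0.02313517,  0.16408747],
       [ 0.00481101,  0.20673215,  0.97838575,  1.40981622],
       [ 0.        ,  0.        ,  0.        ,  1.        ]])}
scene vent_top 0.48 [229.4 181.6] [-0.0125 -0.1232  0.7768]
scene screw_grip 0.53 [286.1 184.2] [0.5006 0.1542 0.2081]
scene thumbscrew 0.46 [290.3 185.8] [0.4956 0.1422 0.2119]
scene aspirator 0.9 [260.1 234.8] [0.4865 0.2232 0.0123]
scene aspirator 0.25 [190.9 225.5] [0.4273 0.3905 0.0195]
top vent_top 0.52 [227.2 210.8] [0.4796 0.2902 0.1776]
top screw_grip 0.49 [275.2 195.8] [0.5014 0.
[... 288 characters left out ...]
38595089e+01, -1.23372030e+01]), 'qvel': array([ 0.05524491, -0.06540735, -0.04305172,  0.00060673, -0.09514763,
       -0.04618517]), 'joint_efforts': array([-9.34273776e-04, -4.48038197e+01, -2.31334358e+01, -1.71570164e-04,
        8.19488741e-04,  3.14180204e-05]), 'position': array([0.24797138, 0.49088382, 0.23130734]), 'tool_rot': array([[-8.92589673e-01,  4.50869908e-01, -3.58430389e-05],
       [ 4.50869909e-01,  8.92589671e-01, -6.64716334e-05],
       [ 2.02306707e-06, -7.54924412e-05, -9.99999997e-01]]), 'ft_force': array([ 0.43045039, -0.21881679, -0.53973495]), 'wrist_torque': array([-0.02132312,  0.00540196,  0.00864438]), 'gripper_force': 0.0, 'grip_width': 0.0850871932906455}
```

Run:
```python
from h import *
im=cv2.imread("pics/top0.png"); s=cv2.imread("pics/scene0.png")
a=cv2.resize(im[120:290,160:360],(800,600)[:1]+(680,)) if 0 else cv2.resize(im[130:280,170:370],(800,600),interpolation=cv2.INTER_CUBIC)
b=cv2.resize(s[100:280,150:390],(800,600),interpolation=cv2.INTER_CUBIC)
cv2.imwrite("pics/topc.png",a); cv2.imwrite("pics/scenec.png",b)
```

```text
(no output)
```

View pics/topc.png

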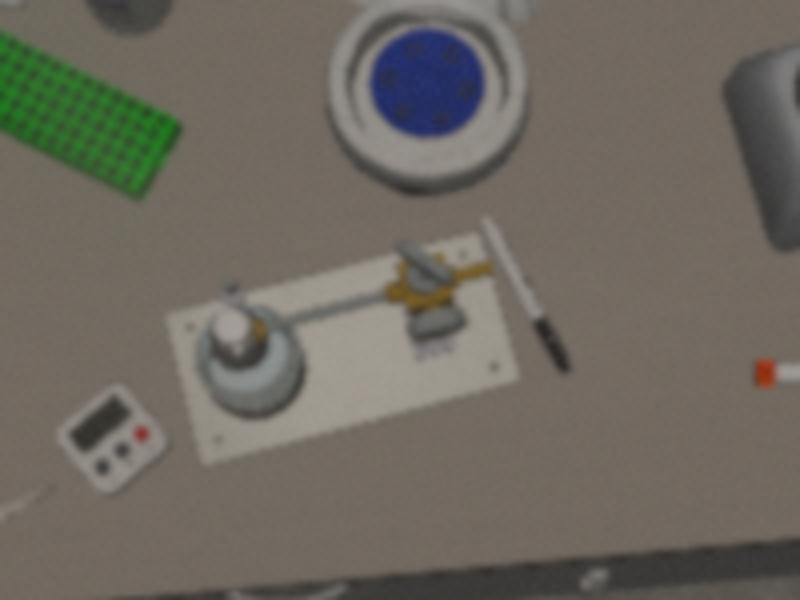

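View pics/scenec.png

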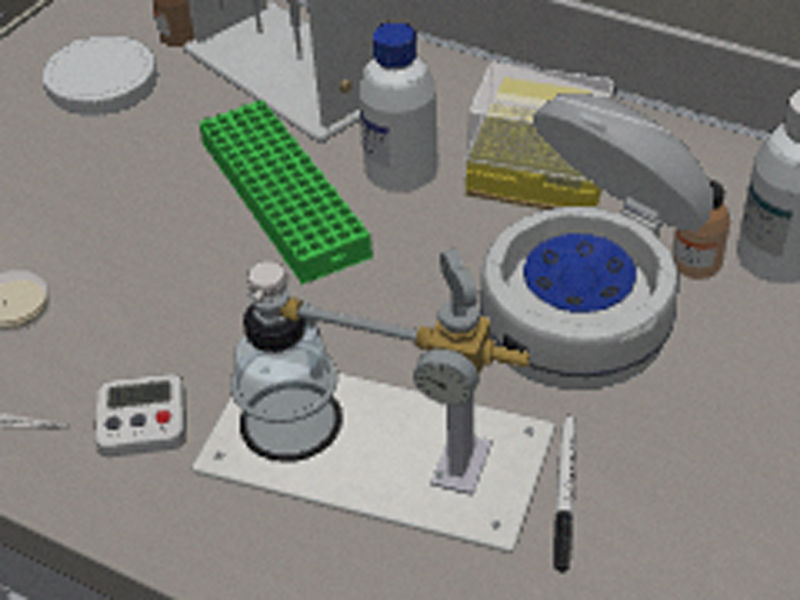

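View pics/scene0.png

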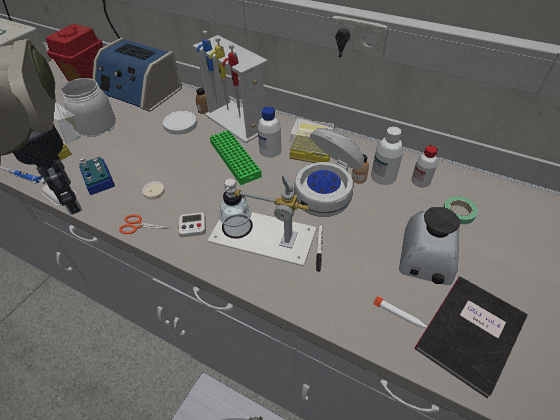

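Run:
```python
from h import *
def c2(n,pts,x0,y0,sx,sy): return [at_z(n,((u)/sx+x0,(v)/sy+y0),.012)[:2] for u,v in pts]
t=c2("top",[(168,312),(480,232),(518,380),(205,465)],170,130,4,4)
s=c2("scene",[(552,424),(512,550),(194,467)],150,100,800/240,600/180)
for nm,Q in(("top",t),("sc",s)): print(nm,np.round(Q,4))
t=np.array(t); c=t.mean(0); y=(t[0]-t[1])+(t[3]-t[2]); print("centre",c,"len",np.linalg.norm(t[0]-t[1]),np.linalg.norm(t[3]-t[2]),np.linalg.norm(t[0]-t[3]))
y/=np.linalg.norm(y); yaw=np.arctan2(-y[0],y[1]); print("yaw",yaw)
s=np.array(s); cs=(s[0]+s[2])/2; ys=s[2]-s[1]; print("scene centre",cs,"yaw",np.arctan2(-ys[0],ys[1]),np.linalg.norm(ys))
for k in(.068,-.068): print(c+y*k, cs+ys/np.linalg.norm(ys)*k)
print("vent",at_z("top",(228.5,211.9),.172),at_z("top",(227.2,210.8),.172),at_z("scene",(229.8,180.6),.172),at_z("scene",(229.4,181.6),.172))
print("screw",at_z("top",(275.2,195.8),.2045),at_z("scene",(286.1,184.2),.2045))
im,d=optics.get_image("top")
for n in("top","scene"):
    im,d=optics.get_image(n); P=cloud(n,d)
    m=(d>0)&(np.hypot(P[...,0]-.50,P[...,1]-.15)<.05)&(P[...,2]>.195)&(P[...,2]<.23); q=P[m]; print(n,len(q),q.mean(0),np.median(q,0))
    w,v=np.linalg.eigh(np.cov(q[:,:2].T)); print(w**.5,v[:,1], np.arctan2(-v[0,1],v[1,1]))
    m=(d>0)&(np.hypot(P[...,0]-.48,P[...,1]-.285)<.05)&(P[...,2]>.16)&(P[...,2]<.19); q=P[m]; print(n,len(q),q.mean(0) if len(q) else 0)
    for qn in ("thumbscrew","vent_cap"):
        for r in models.trace(n,qn)[:1]: 
            mm=r["mask"]; v,u=np.nonzero(mm); print(qn,r["confidence"],mm.sum(),r["point"],u.min(),u.max(),v.min(),v.max(), P[mm&(d>0)].mean(0), at_z(n,r["point"],.2045 if qn[0]=="t" else .1655))
```

```text
top [[0.5299 0.3522]
 [0.5719 0.1089]
 [0.4537 0.0907]
 [0.4099 0.3313]]
sc [[0.5727 0.1103]
 [0.456  0.0874]
 [0.4144 0.3298]]
centre [0.49135675 0.22078303] len 0.24695736072655383 0.24450290083211096 0.12185010192590309
yaw 0.1753957735735506
scene centre [0.49352954 0.22003218] yaw 0.1700402923558752 0.24596659247451422
[0.47949089 0.28773974] [0.48202244 0.28705148]
[0.5032226  0.15382631] [0.50503664 0.15301287]
vent [0.47801143 0.28691876 0.172     ] [0.48135674 0.29022338 0.172     ] [0.48580189 0.28954505 0.172     ] [0.48267661 0.28857197 0.172     ]
screw [0.50349232 0.15754217 0.2045    ] [0.50334726 0.1554799  0.2045    ]
top 67 [0.50449046 0.15778692 0.21033061] [0.50463222 0.15814733 0.21200176]
[0.00278342 0.01211616] [0.63742234 0.77051461] -0.6911482420948266
top 81 [0.47947006 0.29057991 0.1697292 ]
thumbscrew 0.55 27 [275.6, 191.7] 270 278 191 197 [0.50734497 0.16230415 0.21255762] [0.5145777  0.15553036 0.2045    ]
scene 118 [0.50251147 0.15252161 0.20966646] [0.50138049 0.15147915 0.21185224]
[0.00267285 0.01238117] [0.60859978 0.79347735] -0.6542947348115176
scene 113 [0.47910409 0.2863324  0.16967939]
thumbscrew 0.49 137 [286.7, 186.5] 282 293 175 192 [0.51829658 0.16062845 0.19137941] [0.49783659 0.15118145 0.2045    ]
vent_cap 0.52 96 [230.7, 184.2] 224 234 178 189 [0.4785447  0.28675614 0.16996618] [0.48224121 0.28574529 0.1655    ]
```

Run:
```python
from h import *
A=[]
for n in("top","scene"):
    im,d=optics.get_image(n); P=cloud(n,d); A.append(P[(d>0)&(d<3)])
q=np.vstack(A); 
for c in((.48,.288),(.5035,.1545),(.36,.39)):
    m=(np.hypot(q[:,0]-c[0],q[:,1]-c[1])<.15)&(q[:,2]>.15); p=q[m]; r=np.hypot(*(p[:,:2]-c).T)
    for lo,hi in((.03,.06),(.06,.09),(.09,.12),(.12,.15)):
        k=(r>lo)&(r<hi); print(c,lo,hi,k.sum(), p[k][:,2].max().round(3) if k.any() else '', p[k].mean(0).round(3) if k.any() else '')
```

```text
(0.48, 0.288) 0.03 0.06 1 0.151 [0.485 0.252 0.151]
(0.48, 0.288) 0.06 0.09 0  
(0.48, 0.288) 0.09 0.12 35 0.213 [0.497 0.173 0.158]
(0.48, 0.288) 0.12 0.15 628 0.22 [0.495 0.154 0.176]
(0.5035, 0.1545) 0.03 0.06 116 0.165 [0.473 0.149 0.156]
(0.5035, 0.1545) 0.06 0.09 0  
(0.5035, 0.1545) 0.09 0.12 1 0.151 [0.485 0.252 0.151]
(0.5035, 0.1545) 0.12 0.15 241 0.177 [0.479 0.287 0.166]
(0.36, 0.39) 0.03 0.06 0  
(0.36, 0.39) 0.06 0.09 646 0.529 [0.293 0.441 0.499]
(0.36, 0.39) 0.09 0.12 2372 0.542 [0.269 0.434 0.507]
(0.36, 0.39) 0.12 0.15 3803 0.546 [0.24  0.428 0.451]
```

Call:
step_arm(
  fingers=[1,1,1,1,1,1,1,1,1,1],
  travel=[
    [0,0,-0.2],
    [-0.37,-0.1,0],
    [-0.37,-0.1,0],
    [-0.37,-0.1,0],
    [-0.37,-0.1,0],
    [-0.37,-0.1,0],
    [-0.37,-0.1,0],
    [-0.37,-0.1,0],
    [-0.39,-0.07,0],
    [0,0,0],
  ],
  twist=[0,0,0,0,0,0,0,0,0,0],
  force=40,
)

```text
time_s: 2.2
position: [0.4809, 0.2863, 0.2509]
tool_rot: [[-0.891, 0.454, -0.0], [0.454, 0.891, -0.0], [0.0, -0.0, -1.0]]
ft_force: [-0.3, 1.1, -0.3]
grip_width: 0.0003
gripper_force: 0.0
```

Call:
step_arm(
  fingers=[1,1,1,1,1,1,1,1],
  travel=[
    [0,0.01,0.35],
    [0,0,0.3],
    [0,0,0.1],
    [0,0,0.03],
    [0,0,0.02],
    [0,0,0.02],
    [0,0,0.01],
    [0,0,0],
  ],
  twist=[0,0,0,0,0,0,0,0],
)

```text
time_s: 3.2
position: [0.48, 0.289, 0.1689]
tool_rot: [[-0.893, 0.451, 0.001], [0.451, 0.893, 0.001], [-0.001, 0.001, -1.0]]
ft_force: [-0.5, 2.4, 3.7]
grip_width: 0.0
gripper_force: 2.0
```

Run:
```python
from h import *
s=monitor.observe(); print(s["q"],s["position"],s["ft_force"],s["wrist_torque"])
im,d=optics.get_image("scene"); cv2.imwrite("pics/press.png",cv2.resize(im[130:250,180:340],(800,600),interpolation=cv2.INTER_CUBIC))
```

```text
[ 1.89305748e+01  2.57678142e+01  7.87065050e+01  2.14435582e-02
  7.54366481e+01 -4.42723525e+01] [0.48003243 0.28895538 0.16888095] [-0.4613553   2.3503969   3.67638772] [ 0.29571617 -0.02081514  0.01585851]
```

View pics/press.png

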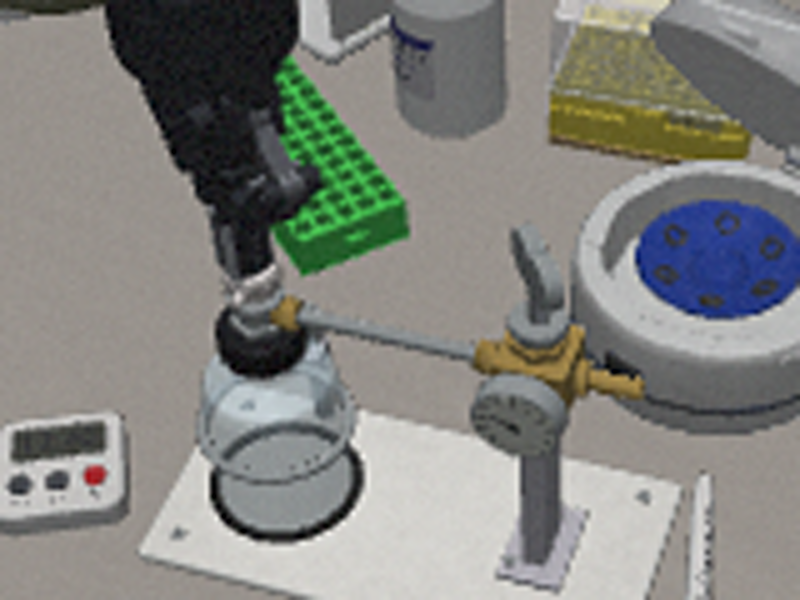

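Call:
step_arm(
  fingers=[1,1,1,1],
  travel=[
    [0,0,0.01],
    [0,0,0.01],
    [0,0,0.01],
    [0,0,0],
  ],
  twist=[0,0,0,0],
)

```text
time_s: 3.75
position: [0.48, 0.2889, 0.166]
tool_rot: [[-0.893, 0.451, 0.001], [0.451, 0.893, 0.001], [-0.001, 0.001, -1.0]]
ft_force: [-0.8, 2.3, 8.2]
grip_width: -0.0
gripper_force: 4.3
```

Call:
step_arm(
  fingers=[1,1,1],
  travel=[
    [0,0,0.01],
    [0,0,0.005],
    [0,0,0],
  ],
  twist=[0,0,0],
)

```text
time_s: 4.12
position: [0.4801, 0.289, 0.1659]
tool_rot: [[-0.893, 0.451, 0.003], [0.451, 0.893, 0.001], [-0.002, 0.002, -1.0]]
ft_force: [-3.5, 0.9, 18.5]
grip_width: 0.0
gripper_force: 9.3
```

Call:
step_arm(
  fingers=[1,1,-1,-1,-1,-1,-1],
  travel=[
    [0,0,-0.5],
    [0,0,-0.5],
    [-0.2,-0.27,0],
    [-0.2,-0.27,0],
    [-0.2,-0.27,0],
    [-0.217,-0.285,0],
    [0,0,0],
  ],
  twist=[0,0,0,0,0,0,0],
)

```text
time_s: 5.0
position: [0.5033, 0.1521, 0.263]
tool_rot: [[-0.891, 0.454, -0.002], [0.454, 0.891, -0.001], [0.001, -0.002, -1.0]]
ft_force: [0.3, 1.0, 0.2]
grip_width: 0.0853
gripper_force: 0.0
```

Call:
step_arm(
  fingers=[-1,-1,-1,-1,-1,-1,-1,-1,-1],
  travel=[
    [0,0,0],
    [0,0,0],
    [0,0,0],
    [0,0,0],
    [0,0,0],
    [0,0,0],
    [0,0,0],
    [0,0,0],
    [0,0,0],
  ],
  twist=[-0.0545,-0.0545,-0.0545,-0.0545,-0.0545,-0.0545,-0.0545,-0.0545,0],
)

```text
time_s: 6.12
position: [0.5029, 0.1547, 0.2633]
tool_rot: [[-0.621, -0.784, -0.001], [-0.784, 0.621, -0.0], [0.001, 0.001, -1.0]]
ft_force: [1.1, 0.2, -0.9]
grip_width: 0.085
gripper_force: 0.0
```

Run:
```python
from h import *
s=monitor.observe(); print(s["q"],s["position"],s["ft_force"],s["wrist_torque"]); R=s["tool_rot"]
print("y angle",np.degrees(np.arctan2(R[1,1],R[0,1])), "local d",R.T@(np.array([.5035,.1545,.187])-s["position"]))
im,d=optics.get_image("scene"); P=cloud("scene",d); m=(d>0)&(np.hypot(P[...,0]-.48,P[...,1]-.288)<.025)&(P[...,2]>.15);print(np.percentile(P[m][:,2],95))
cv2.imwrite("pics/over.png",cv2.resize(im[110:245,200:380],(800,600),interpolation=cv2.INTER_CUBIC))
m=(d>0)&(np.hypot(P[...,0]-.5035,P[...,1]-.1545)<.03)&(P[...,2]>.197)&(P[...,2]<.222); q=P[m]; print(len(q),q.mean(0))
```

```text
[ 4.19522995e+00  1.81880283e+01  7.45303785e+01 -1.05096858e-02
  8.73576508e+01 -1.37429824e+02] [0.50286051 0.15465405 0.26334365] [ 1.05847657  0.22475048 -0.85656827] [-0.021354    0.04100073  0.00865179]
y angle 141.6255205015152 local d [-0.00035508 -0.00066214  0.07634279]
0.17296634349186346
106 [0.50198042 0.15155231 0.21089248]
```

View pics/over.png

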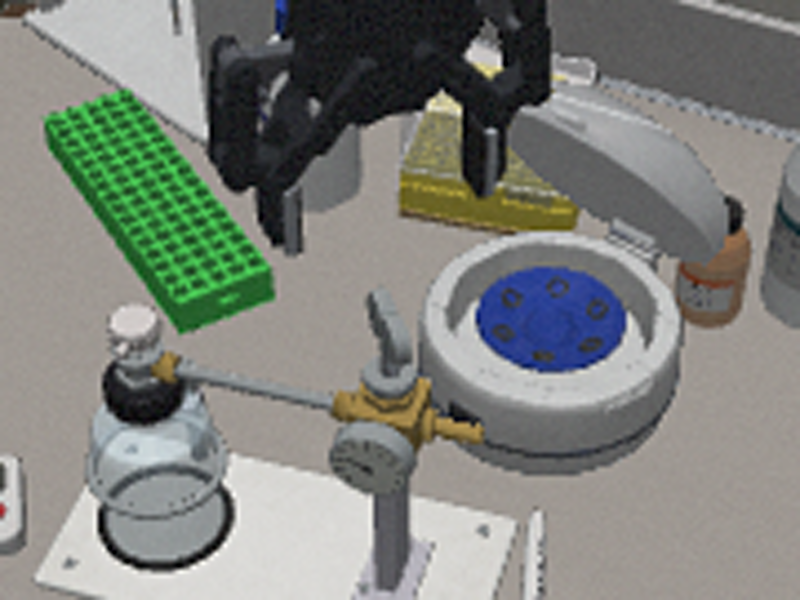

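Call:
step_arm(
  fingers=[-1,-1,-1,-1,1,1,1,1,1,1],
  travel=[
    [0,0,0.4],
    [-0.004,-0.007,0.3],
    [0,0,0.06],
    [0,0,0],
    [0,0,0],
    [0,0,0],
    [0,0,0],
    [0,0,0],
    [0,0,0],
    [0,0,0],
  ],
  twist=[0,0,0,0,0,0,0,0,0,0],
  force=20,
)

```text
time_s: 7.42
position: [0.5051, 0.1537, 0.1882]
tool_rot: [[-0.62, -0.784, 0.003], [-0.784, 0.62, -0.0], [-0.001, -0.002, -1.0]]
ft_force: [5.8, -2.1, -1.0]
grip_width: 0.0086
gripper_force: 22.8
```

Run:
```python
from h import *
s=monitor.observe(); print(s["q"],s["position"],s["ft_force"],s["wrist_torque"],s["grip_width"],s["gripper_force"]); R=s["tool_rot"]
print("local f",R.T@s["ft_force"],"local t",R.T@s["wrist_torque"])
```

```text
[ 4.07964951e+00  2.16253210e+01  8.21747971e+01 -3.65552055e-02
  7.60520716e+01 -1.37565937e+02] [0.50505706 0.15366128 0.18819141] [ 5.80525521 -2.14373359 -0.98748819] [-0.33858976 -0.85310703 -0.03465746] 0.008559732903486064 22.80623313796241
local f [-1.91903391 -5.88062848  1.0036096 ] local t [ 0.87918339 -0.26364123  0.03414146]
```

Call:
step_arm(
  fingers=[1,1,1,1,1,1,1,1,1,1],
  travel=[
    [0,-0.017,0],
    [0,0,0],
    [0,0,0],
    [0,0,0],
    [0,0,0],
    [0,0,0],
    [0,0,0],
    [0,0,0],
    [0,0,0],
    [0,0,0],
  ],
  twist=[0,0.02,0.04,0.04,0.04,0.04,0.04,0.04,0.02,0],
)

```text
time_s: 8.68
position: [0.5046, 0.1547, 0.1879]
tool_rot: [[-1.0, -0.022, -0.002], [-0.022, 1.0, 0.004], [0.001, 0.004, -1.0]]
ft_force: [-1.5, 8.0, 2.1]
grip_width: 0.0085
gripper_force: 23.1
```

```bash
cat > st.py <<'E'
from h import *
s=monitor.observe(); R=s["tool_rot"]
print("t",s["time_s"],"ang",np.degrees(np.arctan2(R[1,1],R[0,1])).round(2),"pos",s["position"].round(4),"f",(R.T@s["ft_force"]).round(2),"tq",(R.T@s["wrist_torque"]).round(3),s["grip_width"],s["gripper_force"],s["q"][5])
E
python3 st.py
```

```text
t 8.675 ang 91.29 pos [0.5046 0.1547 0.1879] f [ 1.34  8.09 -2.1 ] tq [-1.521  0.263 -0.098] 0.008508894474955224 23.066821939864894 -87.26897483258854
```

Call:
step_arm(
  fingers=[1,1,1,1,1,1,1,1],
  travel=[
    [-0.011,0.017,0],
    [0,0,0],
    [0,0,0],
    [0,0,0],
    [0,0,0],
    [0,0,0],
    [0,0,0],
    [0,0,0],
  ],
  twist=[0,0,0.04,0.05,0.05,0.05,0.05,0],
)

```text
time_s: 9.68
position: [0.5053, 0.1562, 0.1876]
tool_rot: [[-0.743, 0.669, -0.003], [0.669, 0.743, 0.003], [0.004, 0.001, -1.0]]
ft_force: [-2.2, 6.8, 1.7]
grip_width: 0.0084
gripper_force: 22.9
```

```bash
python3 st.py
```

```text
t 9.675 ang 48.02 pos [0.5053 0.1562 0.1876] f [ 6.21  3.58 -1.66] tq [-0.788  1.237 -0.019] 0.00844472499500643 22.92925791494781 -43.82395551467515
```

Call:
step_arm(
  fingers=[1,1,1,1,1,1,1],
  travel=[
    [0.012,0.006,0],
    [0,0,0],
    [0,0,0],
    [0,0,0],
    [0,0,0],
    [0,0,0],
    [0,0,0],
  ],
  twist=[0,0.03,0.04,0.04,0.03,0,0],
)

```text
time_s: 10.55
position: [0.5059, 0.1568, 0.1876]
tool_rot: [[-0.389, 0.921, -0.0], [0.921, 0.389, 0.002], [0.002, 0.001, -1.0]]
ft_force: [2.1, 5.5, -1.4]
grip_width: 0.0087
gripper_force: 22.5
```

```bash
python3 st.py
```

```text
t 10.55 ang 22.9 pos [0.5059 0.1568 0.1876] f [4.23 4.03 1.45] tq [-0.749  0.895 -0.041] 0.008683423738685782 22.498699288626085 -18.577725080990334
```

Call:
step_arm(
  fingers=[1,1,1,1],
  travel=[
    [0,0,0],
    [0,0,0],
    [0,0,0],
    [0,0,0],
  ],
  twist=[0.02,0.02,0,0],
)

```text
time_s: 11.05
position: [0.5061, 0.1569, 0.1876]
tool_rot: [[-0.271, 0.963, 0.0], [0.963, 0.271, 0.002], [0.002, 0.001, -1.0]]
ft_force: [2.4, 6.6, -1.7]
grip_width: 0.0088
gripper_force: 22.4
```

```bash
python3 st.py
```

```text
t 11.05 ang 15.7 pos [0.5061 0.1569 0.1876] f [5.7  4.14 1.71] tq [-0.747  0.959 -0.051] 0.008823410094939314 22.373867200221866 -11.381375299950603
```

Call:
step_arm(
  fingers=[1,1,1,1],
  travel=[
    [0,0,0],
    [0,0,0],
    [0,0,0],
    [0,0,0],
  ],
  twist=[0.01,0.01,0.01,0],
)

```text
time_s: 11.55
position: [0.5063, 0.1569, 0.1876]
tool_rot: [[-0.178, 0.984, 0.001], [0.984, 0.178, 0.002], [0.002, 0.001, -1.0]]
ft_force: [4.0, 6.1, -1.6]
grip_width: 0.0089
gripper_force: 22.3
```

```bash
python3 st.py
```

```text
t 11.55 ang 10.28 pos [0.5063 0.1569 0.1876] f [5.27 5.02 1.57] tq [-0.856  1.039 -0.045] 0.008853579892990699 22.291903806399205 -5.960866823301797
```

Call:
step_arm(
  fingers=[1,1,1],
  travel=[
    [0,0,0],
    [0,0,0],
    [0,0,0],
  ],
  twist=[0.01,0,0],
)

```text
time_s: 11.92
position: [0.5063, 0.1569, 0.1876]
tool_rot: [[-0.148, 0.989, 0.001], [0.989, 0.148, 0.002], [0.002, 0.001, -1.0]]
ft_force: [3.4, 6.3, -2.6]
grip_width: 0.0084
gripper_force: 22.3
```

```bash
python3 st.py
```

```text
t 11.925 ang 8.5 pos [0.5063 0.1569 0.1876] f [5.77 4.26 2.65] tq [-0.896  1.096 -0.019] 0.008444109872654955 22.303342398990935 -4.181803164507776
```

Call:
step_arm(
  fingers=[1,1,1],
  travel=[
    [0,0,0],
    [0,0,0],
    [0,0,0],
  ],
  twist=[0.01,0,0],
)

```text
time_s: 12.3
position: [0.5064, 0.1569, 0.1876]
tool_rot: [[-0.117, 0.993, 0.001], [0.993, 0.117, 0.002], [0.002, 0.001, -1.0]]
ft_force: [4.2, 6.8, -3.1]
grip_width: 0.0088
gripper_force: 22.3
```

```bash
python3 st.py
```

```text
t 12.3 ang 6.7 pos [0.5064 0.1569 0.1876] f [6.25 4.95 3.07] tq [-0.864  1.001 -0.167] 0.008847180158468528 22.32264730274437 -2.3881350630246434
```

Call:
step_arm(
  fingers=[1,1,1],
  travel=[
    [0,0,0],
    [0,0,0],
    [0,0,0],
  ],
  twist=[0.01,0,0],
)

```text
time_s: 12.68
position: [0.5064, 0.1569, 0.1876]
tool_rot: [[-0.086, 0.996, 0.001], [0.996, 0.086, 0.002], [0.002, 0.001, -1.0]]
ft_force: [3.8, 5.5, -2.4]
grip_width: 0.0086
gripper_force: 22.4
```

```bash
python3 st.py
python3 - <<'E'
from h import *
im,d=optics.get_image("scene"); cv2.imwrite("pics/seat.png",cv2.resize(im[140:230,230:350],(800,600),interpolation=cv2.INTER_CUBIC))
E
```

```text
t 12.675 ang 4.91 pos [0.5064 0.1569 0.1876] f [5.17 4.26 2.4 ] tq [-0.828  1.014 -0.205] 0.008580225132216472 22.379575413200428 -0.5934278241003317
```

View pics/seat.png

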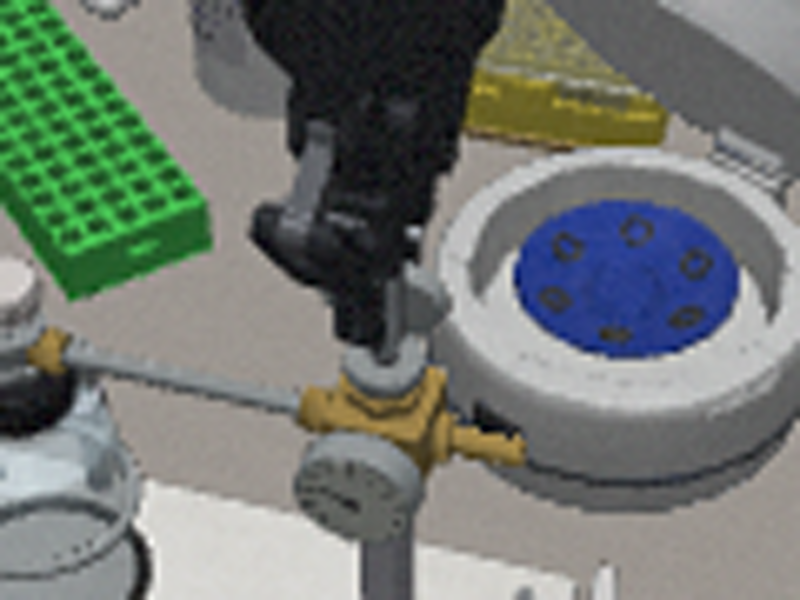

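Call:
step_arm(
  fingers=[1,1,1,1,1,1,1,1,1,1],
  travel=[
    [0,0,0],
    [0,0,0],
    [0,0,0],
    [0,0,0],
    [0,0,0],
    [0,0,0],
    [0,0,0],
    [0,0,0],
    [0,0,0],
    [0,0,0],
  ],
  twist=[-0.02,-0.04,-0.04,-0.04,-0.04,-0.04,-0.04,-0.04,0,0],
)

```text
time_s: 13.98
position: [0.5052, 0.1561, 0.1876]
tool_rot: [[-0.855, 0.519, -0.002], [0.519, 0.855, 0.0], [0.002, -0.001, -1.0]]
ft_force: [-4.7, 2.6, 2.7]
grip_width: 0.009
gripper_force: 23.1
```

```bash
python3 st.py
```

```text
t 13.975 ang 58.75 pos [0.5052 0.1561 0.1876] f [ 5.35 -0.26 -2.68] tq [ 0.06   1.039 -0.019] 0.009044685551567485 23.06010950182099 -54.43759370266918
```

Call:
step_arm(
  fingers=[1,1,1,1,1,1,1,1,1,1],
  travel=[
    [0,0,0],
    [0,0,0],
    [0,0,0],
    [0,0,0],
    [0,0,0],
    [0,0,0],
    [0,0,0],
    [0,0,0],
    [0,0,0],
    [0,0,0],
  ],
  twist=[-0.04,-0.04,-0.04,-0.04,-0.04,-0.03,0,0,0,0],
)

```text
time_s: 15.22
position: [0.5049, 0.1549, 0.1878]
tool_rot: [[-0.984, -0.176, -0.003], [-0.176, 0.984, -0.002], [0.003, -0.002, -1.0]]
ft_force: [-7.6, -3.4, 5.8]
grip_width: 0.0085
gripper_force: 23.4
```

```bash
python3 st.py
python3 - <<'E'
from h import *
for n in("scene","top"):
    im,d=optics.get_image(n); P=cloud(n,d)
    m=(d>0)&(np.hypot(P[...,0]-.48,P[...,1]-.288)<.025)&(P[...,2]>.15);print(np.percentile(P[m][:,2],95) if m.any() else '')
    if n=="scene": cv2.imwrite("pics/end.png",cv2.resize(im[140:230,230:350],(800,600),interpolation=cv2.INTER_CUBIC))
E
```

```text
t 15.225 ang 100.14 pos [0.5049 0.1549 0.1878] f [ 8.08 -2.02 -5.73] tq [ 0.457  1.365 -0.012] 0.008490289503062224 23.40841093682684 -95.84356369380389
0.17342889320753213
0.17415092132456444
```

View pics/end.png

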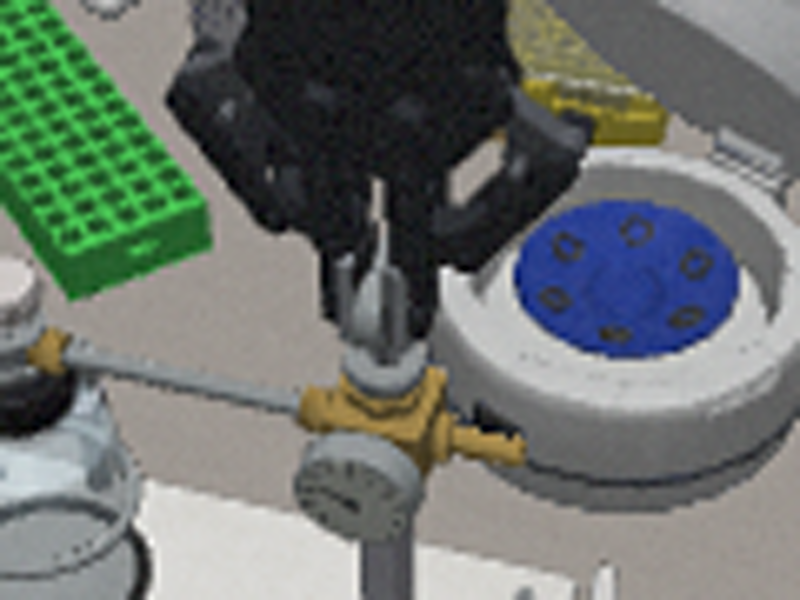

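```bash
python3 -c "
from h import *
print(close_job())"
```

```text
the job is handed in; nothing more can be done
None
```

I vented the bottle, seated the thumbscrew and backed it off about 90°, and handed the job in at about 15 s. No verdict came back. The cap had returned to about 173–174 mm, wrist torque at the seat reached only about 0.2 N m, and the gripper still holds the thumbscrew square to the pipe at about 23 N.

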